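# Set out the medicine-round tray

## Robot

A 6-joint arm with a two-finger parallel gripper is mounted at the origin on a cart in front of the work surface, level with it; the furniture and walls round the work are solid. World frame = base frame: x ahead of the robot, y to its left, z up, the work surface at z = 0. Lengths are in m, angles in rad, forces in N, time in s.
With the tool pointing down it reaches from about 0.325 to 0.9 m from the base axis. Payload 6.1 kg.
Tool frame: the origin (TCP) lies between the finger pads; the fingertips stand ctrl.nose_length ahead of it and the grasp point (between the pads) lies 2 mm behind it (ctrl.nose_length is the distance from the TCP to the fingertips, in m); z points along the fingers, y is the line along which they close (so a half turn about z gives the same grasp; the last joint's range is limited). The gripper opens to 87 mm and grips with 3 to 60 N. Pads are 19 mm wide; open, the fingers measure 117 mm over their backs; the gripper's body (75 mm by 190 mm) begins 51 mm behind the grasp point.
Start: joints at [-1.393, 0.22, 1.526, -0, 1.395, -0.126], TCP at [0.187, -0.596, 0.24] pointing down, gripper open.
Joint ranges: [-2.98, 2.98], [-0.91, 2.08], [0.09, 2.57], [-1.24, 4.39], [0.2, 2.65], [-2.68, 2.68]. Speed limits (rad/s): [2.57, 2.57, 3.01, 3.14, 3.14, 3.14].

## Interface

Orientations are given as a 3x3 rotation matrix whose columns are the frame's x, y, z axes.
In Python, from plant import ctrl gives the robot as it stands. The module is installed in compiled form; this text tells all that it offers.
- The arm moves only by the tool send_rows, never from a script. Its argument "plan" is a list of rows, each a list of 7 numbers: the turn, a rotation vector about the tool's x, y, z in fractions of the full range, 1 being pi rad, then the shift along the tool's x, y, z in parts of the range, where 1.0 means 50 cm, then the opening, from 0 (shut) to 1 (fully open). In form: [[ax, ay, az, dx, dy, dz, claw], ...]. A call has 1 to 20 rows; each row is the pose to reach, as a shift and turn from the pose commanded when the call began, along the tool's axes at that moment; what a row does not reach only later rows make up. A row lasts 1/12 s, in which the tool goes at most 41.7 mm and 7.16 degrees, less where a joint would pass 70% of its speed; a pose out of reach is approached as far as the arm can. No shift or turn number may pass 1 either way. A call with a gripper value outside its range is refused whole. The fingers move at their own pace and stop on an object; the grip force is fixed at half the most. Time passes only in rows, so rows that repeat a pose let the fingers close. It gives the time, the measured TCP pose, the force, the opening and the grip force at its end, in the units of the state.
- ctrl.get_obs(): the state, without advancing time (a new reading comes with each control period).
- ctrl.capture(name): name is "side" or "top"; returns the picture (480x640x3 uint8, red, green, blue); there is no depth.
- ctrl.calibration(name): a dict with "fovy" (degrees; the focal length in pixels is half the picture's height over the tangent of half this angle, whatever the lens; pixels are square), "cx", "cy" (the principal point, pixels), "dist" ([k1, k2, p1, p2, k3] as OpenCV has them; the pictures are not rectified), "eye" and "attitude" of the camera in the world. Camera axes: x right, y up, looking along -z (the intrinsics and any distortion apply to the point x, -y, -z); pixel columns grow to the right and rows downward; lengths in m; the calibration is good to about 2 mm. A picture is of the moment at which its call begins. calibration takes no time and is no camera call.
- ctrl.sign_off(): hands the job in; it is judged then, once.
Trained networks look in the newest picture that a camera, given by its name, has taken for a name from the list of things; names that differ only in an ending like _2 or _b are one class to them, and where a whole thing is asked for, a point or a joint stands for the part that bears it (a point fixed in the world has none). Each returns a list of dicts, best first, with "confidence" (0 to 1); they miss things now and then, are a little off and sometimes report something else, mostly with a low value. They report only what shows in the picture. A call takes as long as a camera call. They do not tell look-alikes from the thing itself.
- ctrl.recognise(camera, target): "at" ([x, y, z] in m, in world coordinates, good to about 4 mm: the middle of the surface that is visible of it).
- ctrl.landmark_of(camera, target): "at" ([x, y, z] in m, in world coordinates, good to about 4 mm: a listed point, or the origin of a listed thing).
The state is a dict: "time_s": time; "joints": joint angles; "qvel": joint speeds; "joint_torque": joint torques, N m; "ee_pos": TCP position; "eef_rot": TCP orientation; "contact_force": force on the tool from outside, world axes, zero at the start; "wrist_torque": the same for the moment, N m; "gripper_width": finger opening in m; "grip_force": force on a finger pad.
Only numpy, scipy, OpenCV 4.12 (cv2) and the standard library are available. Lean on these libraries where they do the work, as an engineer would, in place of code of your own. Each camera call takes 0.05 s, during which the arm holds its last target. There are 200 camera calls.

## Task

Set out the tray for the evening medicine round, so that every medicine stands behind the tool it is given with. Lay the oral syringe in its white rest, and stand the brown tablet bottle in the well right behind the tablet cutter, the red powder shaker in the well right behind the teaspoon and the dropper bottle in the well right behind the syringe. Keep the medicines upright, leave the cutter and the spoon where they lie in the tray, and do not disturb the blue carton.

Things in the scene. Friction and masses are not known exactly. Their poses are not given: they have to be found in the camera images.
- tray: Slate-blue tray, 250 (x) x 262 (y) mm, fixed. Origin on its underside, midway in y, 119 mm from the back edge, x to its back (away from the robot), y left. Floor 4 mm thick. Three bays at y = -84, 0, +84 mm, each with a square well behind (68 x 68 mm inside, centre x = +80 mm, rim at z = 30 mm) and a flat tool bed in front (x = -126 to +38 mm; ribs between beds to z = 7 mm, outer lip to 9 mm).
- tablet_cutter: Tablet cutter: flat white box with a green lid (shut), 94 mm long (its y) x 41 mm (its x) x 17 mm high; lies lengthwise in one tool bed of the tray. Origin at the centre of its underside.
- teaspoon: Grey teaspoon, 139 mm long (its x) x 30 mm x 10 mm high; lies lengthwise in one tool bed of the tray. Origin at the centre of its underside.
- syringe_rest: White plastic syringe rest, fixed in one tool bed: base plate 70 (x) x 42 (y) x 4 mm, two V forks 4 mm thick at x = -20 and +20 mm (36 mm free between). V bottom 5 mm, tops 26 mm above the underside; 28 mm wide inside, 37 mm over all at the top. A syringe lies along x, its barrel axis then 18 mm above the underside. Origin: centre of its underside; axes as the tray's.
- brown_bottle: Brown tablet bottle with a white ribbed cap, 51 mm diameter, 110 mm high (body to 90 mm, cap 42 mm wide). Origin at the centre of its underside, z up its axis. 0.09 kg.
- red_shaker: Red powder shaker, 50 mm diameter, 105 mm high. Origin at the centre of its underside, z up its axis. 0.06 kg.
- dropper_bottle: Amber dropper bottle with a black dropper top: body 33 mm diameter to 65 mm height, slender top above it, 102 mm high in all. Origin at the centre of its underside, z up its axis. 0.07 kg.
- syringe_barrel (a point): Clear oral syringe, 130 mm long, 24 g, filled, lying on the table. This point: on the barrel axis 5 mm from mid-barrel, near its balance point, 8.5 mm above the table; y along the syringe to the plunger end. Barrel 15 mm diameter from y = -40 to +31 mm, finger flange 26 mm wide at +32, plunger to +78, nozzle to -52. In the rest it may point either way, this point over the rest's centre.
- blue_carton: Bystander: upright blue carton, 40 x 52 x 88 mm high, on the table; origin at the centre of its underside.
- treat_bag: Obstacle: upright grey treat bag, fixed, 153 (its x) x 66 (its y) x 200 mm high, right of and behind the tray, near the straight way from the medicines to the wells; origin at the centre of its underside.
Not all that is in view belongs to the job. Several things look just like the syringe_rest: the one meant starts nearest to the robot's base.

How it is judged:
At the end, for the whole second after the job is handed in: Syringe lying in both forks of its rest (8 mm lengthwise, 6 mm sideways, 0.15 rad); bottle, shaker and dropper bottle upright on the floor of the wells directly behind cutter, spoon and syringe; all released and at rest (((x of brown_bottle in the frame of tray between 0.058 and 0.102 m and y of brown_bottle in the frame of tray between -0.106 and -0.062 m and z of brown_bottle in the frame of tray between -0.002 and 0.012 m and y of tablet_cutter in the frame of tray between -0.114 and -0.054 m) or (x of brown_bottle in the frame of tray between 0.058 and 0.102 m and y of brown_bottle in the frame of tray between -0.022 and 0.022 m and z of brown_bottle in the frame of tray between -0.002 and 0.012 m and y of tablet_cutter in the frame of tray between -0.03 and 0.03 m) or (x of brown_bottle in the frame of tray between 0.058 and 0.102 m and y of brown_bottle in the frame of tray between 0.062 and 0.106 m and z of brown_bottle in the frame of tray between -0.002 and 0.012 m and y of tablet_cutter in the frame of tray between 0.054 and 0.114 m)) and ((x of red_shaker in the frame of tray between 0.058 and 0.102 m and y of red_shaker in the frame of tray between -0.106 and -0.062 m and z of red_shaker in the frame of tray between -0.002 and 0.012 m and y of teaspoon in the frame of tray between -0.114 and -0.054 m) or (x of red_shaker in the frame of tray between 0.058 and 0.102 m and y of red_shaker in the frame of tray between -0.022 and 0.022 m and z of red_shaker in the frame of tray between -0.002 and 0.012 m and y of teaspoon in the frame of tray between -0.03 and 0.03 m) or (x of red_shaker in the frame of tray between 0.058 and 0.102 m and y of red_shaker in the frame of tray between 0.062 and 0.106 m and z of red_shaker in the frame of tray between -0.002 and 0.012 m and y of teaspoon in the frame of tray between 0.054 and 0.114 m)) and ((x of dropper_bottle in the frame of tray between 0.058 and 0.102 m and y of dropper_bottle in the frame of tray between -0.106 and -0.062 m and z of dropper_bottle in the frame of tray between -0.002 and 0.012 m and y of syringe_rest in the frame of tray between -0.114 and -0.054 m) or (x of dropper_bottle in the frame of tray between 0.058 and 0.102 m and y of dropper_bottle in the frame of tray between -0.022 and 0.022 m and z of dropper_bottle in the frame of tray between -0.002 and 0.012 m and y of syringe_rest in the frame of tray between -0.03 and 0.03 m) or (x of dropper_bottle in the frame of tray between 0.058 and 0.102 m and y of dropper_bottle in the frame of tray between 0.062 and 0.106 m and z of dropper_bottle in the frame of tray between -0.002 and 0.012 m and y of syringe_rest in the frame of tray between 0.054 and 0.114 m)) and x of syringe_barrel in the frame of syringe_rest between -0.008 and 0.008 m and y of syringe_barrel in the frame of syringe_rest between -0.006 and 0.006 m and z of syringe_barrel in the frame of syringe_rest between 0.012 and 0.024 m and angle between the y axis of syringe_barrel and the x axis of syringe_rest, either way round below 0.15 rad and angle between each of brown_bottle, red_shaker, dropper_bottle's own z axis and vertical below 0.1 rad and linear speed of each of brown_bottle, red_shaker, dropper_bottle below 0.02 m/s and angular speed of each of brown_bottle, red_shaker, dropper_bottle below 0.3 rad/s); the robot touches nothing.
It fails at once if the tablet cutter or the teaspoon is shifted more than 20 mm (distance of any of tablet_cutter, teaspoon from where it was at the start of the episode above 0.02 m).
It fails at once if the blue carton is shifted more than 25 mm (distance of blue_carton from where it was at the start of the episode above 0.025 m).
It fails at once if a medicine is tipped over, more than 0.6 rad from upright (angle between any of brown_bottle, red_shaker, dropper_bottle's own z axis and vertical above 0.6 rad).
It also fails if it takes over 115 s, if anything falls off the work surface, if the arm or the gripper's body presses on something with over 40 N, if the wrist force passes 120 N, or if a joint passes its speed limit or range.

## Working session

There is one attempt and no reset: what is moved stays moved. The work goes in short steps, Python scripts to look and compute and a tool call to move; the robot and the scene stay as the last step left them, time stands still between calls to the robot, and variables do not carry over. Pictures are saved under pics/ and viewed, at most 14 in all, crops included, and the job is handed in when it is done.

Besides the shell and the picture viewer there is one more tool, called as a command line: name --pt "numbers of a row" for each row, then --argument value for the rest. send_rows: Moves the arm, as the interface text tells. Its arguments: {"type":"object","properties":{"plan":{"type":"array","items":{"type":"array","items":{"type":"number"}}}},"required":["plan"]}

```bash
mkdir -p pics; cat > h.py <<'E'
import numpy as np, cv2
from plant import ctrl
def cam(n):
    c=ctrl.calibration(n); f=240/np.tan(np.radians(c['fovy'])/2)
    K=np.array([[f,0,c['cx']],[0,f,c['cy']],[0,0,1.]])
    return K,np.array(c['dist'],float),np.array(c['eye'],float),np.array(c['attitude'],float).reshape(3,3)
def ray(n,u,v):
    K,d,e,R=cam(n); p=cv2.undistortPoints(np.array([[[u,v]]],float),K,d)[0,0]
    return e,R@np.array([p[0],-p[1],-1.])
def onz(n,u,v,z):
    e,r=ray(n,u,v); return e+r*(z-e[2])/r[2]
def proj(n,P):
    K,d,e,R=cam(n); q=(np.atleast_2d(P)-e)@R*[1,-1,-1]
    return cv2.projectPoints(q,np.zeros(3),np.zeros(3),K,d)[0][:,0]
def tri(a,b):
    (e1,r1),(e2,r2)=ray('top',*a),ray('side',*b)
    s=np.linalg.lstsq(np.c_[r1,-r2],e2-e1,rcond=None)[0]
    p,q=e1+s[0]*r1,e2+s[1]*r2; return (p+q)/2,np.linalg.norm(p-q)
def snap(n,f):
    im=ctrl.capture(n); cv2.imwrite('pics/'+f,im[...,::-1]); return im
E
python3 - <<'E'
from h import *
np.set_printoptions(precision=4,suppress=True)
print(ctrl.nose_length); o=ctrl.get_obs(); print(o['ee_pos'],o['eef_rot'],o['gripper_width'],o['time_s'])
for n in('top','side'):
    snap(n,n+'0.png'); print(n,cam(n))
for t in 'tray tablet_cutter teaspoon syringe_rest brown_bottle red_shaker dropper_bottle syringe_barrel blue_carton treat_bag'.split():
  for n in('top','side'):
    for r in ctrl.landmark_of(n,t)[:4]: print(t,n,np.round(r['at'],3),round(r['confidence'],2),proj(n,r['at'])[0].round())
E
```

```text
0.017
[ 0.1869 -0.5958  0.2384] [[ 0.9542  0.2992 -0.0003]
 [ 0.2992 -0.9542  0.002 ]
 [ 0.0003 -0.002  -1.    ]] 0.086883608587512 0.0
top (array([[458.2974,   0.    , 318.9345],
       [  0.    , 458.2974, 243.361 ],
       [  0.    ,   0.    ,   1.    ]]), array([-0.0796,  0.    ,  0.    ,  0.    ,  0.    ]), array([ 0.3798, -0.0739,  1.0346]), array([[-0.1096,  0.9742, -0.1973],
       [-0.994 , -0.107 ,  0.0237],
       [ 0.0019,  0.1987,  0.9801]]))
side (array([[454.9623,   0.    , 315.9167],
       [  0.    , 454.9623, 243.4139],
       [  0.    ,   0.    ,   1.    ]]), array([-0.0391,  0.    ,  0.    ,  0.    ,  0.    ]), array([ 0.6114, -1.0018,  0.6247]), array([[ 0.999 , -0.026 ,  0.0376],
       [ 0.0456,  0.5408, -0.8399],
       [ 0.0015,  0.8408,  0.5414]]))
tray top [0.532 0.139 0.001] 0.92 [218. 278.]
tray side [ 0.535  0.144 -0.   ] 0.86 [307. 210.]
tablet_cutter top [0.5   0.229 0.004] 0.88 [179. 297.]
tablet_cutter side [0.495 0.231 0.003] 0.65 [296. 195.]
teaspoon top [ 0.488  0.145 -0.002] 0.76 [217. 298.]
teaspoon side [0.486 0.144 0.004] 0.41 [290. 208.]
syri
[... 201 characters left out ...]
59 [378. 192.]
brown_bottle top [ 0.466 -0.256  0.003] 0.91 [394. 288.]
brown_bottle top [0.487 0.141 0.001] 0.64 [218. 298.]
brown_bottle side [ 0.465 -0.257 -0.001] 0.57 [263. 300.]
red_shaker top [ 0.514 -0.418 -0.001] 0.67 [460. 260.]
red_shaker side [ 0.511 -0.412 -0.002] 0.75 [275. 355.]
dropper_bottle top [ 0.586 -0.306 -0.001] 0.87 [408. 235.]
dropper_bottle side [ 0.588 -0.312 -0.001] 0.85 [319. 319.]
syringe_barrel top [ 0.443 -0.132  0.009] 0.83 [341. 304.]
syringe_barrel side [ 0.44  -0.132  0.005] 0.6 [260. 263.]
blue_carton top [ 0.408 -0.422 -0.003] 0.83 [469. 306.]
blue_carton top [ 0.468 -0.259  0.003] 0.29 [395. 287.]
blue_carton side [ 0.408 -0.418 -0.   ] 0.66 [219. 354.]
```

View pics/top0.png

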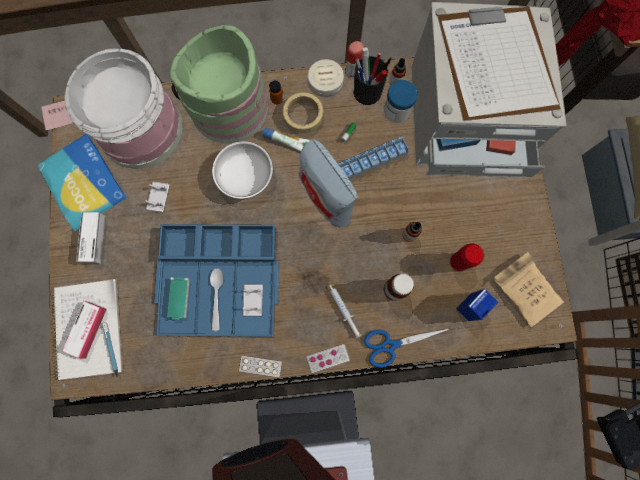

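View pics/side0.png

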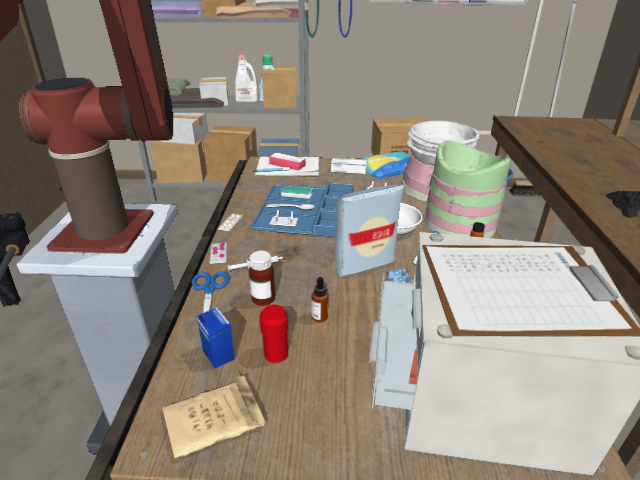

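Top view: the tray spans (157–278, 225–336), with the cutter at (178,297), the spoon at (216,298) and the rest at (254,300). Look-alikes:
- **Rest:** (254,300) in the tray against (157,196). I take the first, as it is nearest the base.
- **Dropper:** (413,230) against (275,92) and (400,67). I take (413,230).
- **Shaker:** (467,257) against the red cap at (355,48).
- **Brown bottle:** (399,287).
- **Syringe:** (343,310).

The treat bag stands at (328,180). I'll check these in one crop.

```bash
python3 - <<'E'
from h import *
im=cv2.imread('pics/top0.png')
c=cv2.resize(im[210:345,150:310],None,fx=3.7,fy=3.7,interpolation=cv2.INTER_CUBIC)
cv2.imwrite('pics/c1.png',c)
c=cv2.resize(im[215:350,320:490],None,fx=4.4,fy=4.4,interpolation=cv2.INTER_CUBIC)
cv2.imwrite('pics/c2.png',c)
s=cv2.imread('pics/side0.png')
cv2.imwrite('pics/c3.png',cv2.resize(s[175:375,190:410],None,fx=3,fy=3,interpolation=cv2.INTER_CUBIC)[:600])
for t in ['treat_bag','syringe_barrel','syringe_rest']:
  for n in('top','side'):
    for r in ctrl.recognise(n,t)[:3]: print(t,n,np.round(r['at'],3),round(r['confidence'],2))
E
```

```text
syringe_barrel top [ 0.428 -0.135  0.013] 0.81
syringe_barrel side [ 0.409 -0.155  0.01 ] 0.67
syringe_rest top [0.474 0.059 0.008] 0.9
syringe_rest top [0.746 0.266 0.   ] 0.62
syringe_rest side [0.478 0.059 0.006] 0.63
```

View pics/c1.png

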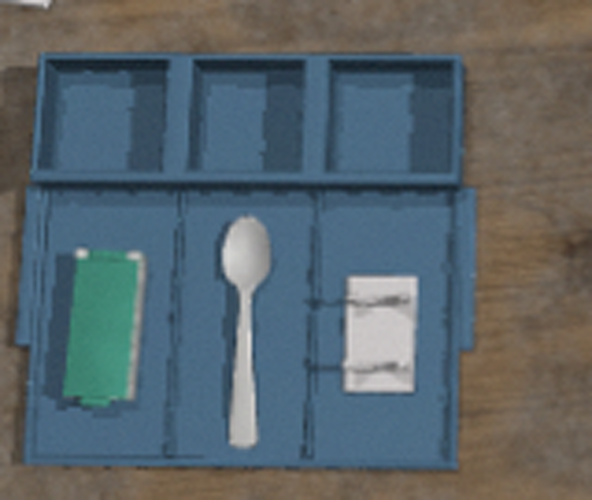

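View pics/c2.png

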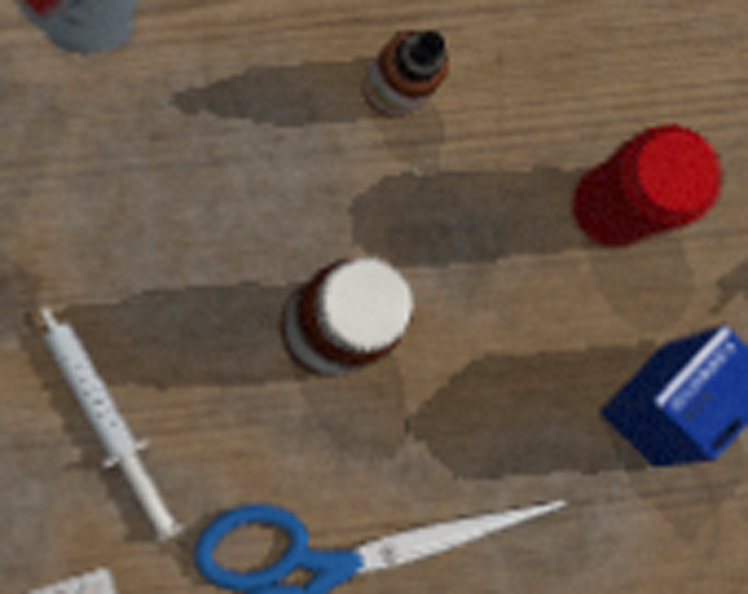

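View pics/c3.png

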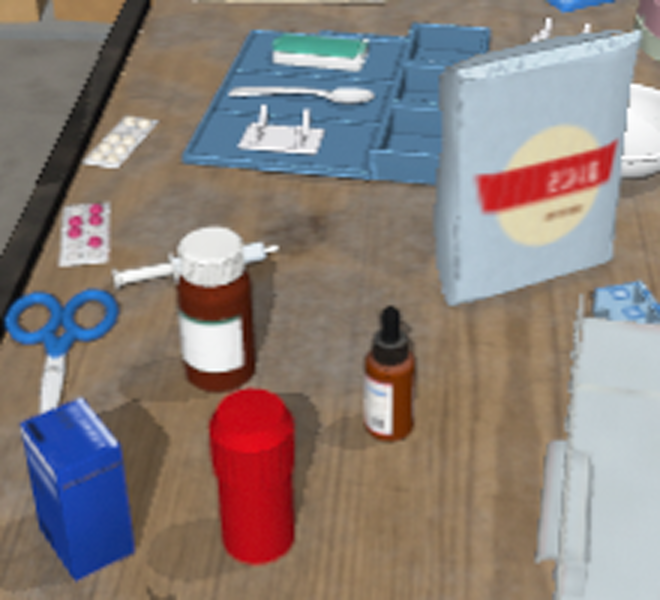

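```bash
python3 - <<'E'
from h import *
np.set_printoptions(precision=4,suppress=True)
a=lambda x,y:(150+(x+.5)/3.7-.5,210+(y+.5)/3.7-.5)
b=lambda x,y:(320+(x+.5)/4.4-.5,215+(y+.5)/4.4-.5)
c=lambda x,y:(190+(x+.5)/3-.5,175+(y+.5)/3-.5)
print('rim');[print(onz('top',*a(*p),.03)) for p in [(40,53),(462,55),(465,187),(30,185)]]
print('front');[print(onz('top',*a(*p),.008)) for p in [(25,465),(458,467)]]
print('rest base');[print(onz('top',*a(*p),.008)) for p in [(347,276),(417,277),(414,392),(344,391)]]
print('fork tops');
for q,s in [((357,302),(263,124)),((357,370),(305,128))]: pass
print('syr');[print(onz('top',*b(*p),.0085),onz('side',*c(*s),.0085)) for p,s in [((47,312),(276,249)),((127,452),(178,267)),((172,532),(117,278))]]
for nm,p,s,h in [('brown',(367,304),(210,241),.11),('red',(680,168),(252,405),.105),('drop',(430,42),(391,312),.102)]:
  print(nm,tri(b(*p),c(*s)),onz('top',*b(*p),h),onz('side',*c(*s),h))
print('bag bottom',[onz('side',*c(*p),0)[:2] for p in [(455,305),(612,264)]],'top',[onz('side',*c(*p),.2)[:2] for p in [(440,72),(640,32),(555,72)]])
print([onz('top',*p,.2)[:2] for p in [(312,141),(354,185)]], [onz('top',*p,0)[:2] for p in [(340,225)]])
print('base carton',tri(b(700,390),c(70,418)))
E
```

```text
rim
[0.6663 0.2556 0.03  ]
[ 0.6362 -0.0033  0.03  ]
[0.5548 0.0023 0.03  ]
[0.5845 0.2651 0.03  ]
front
[0.4186 0.2835 0.008 ]
[0.3907 0.0238 0.008 ]
rest base
[0.5118 0.0805 0.008 ]
[0.5066 0.0381 0.008 ]
[0.4377 0.046  0.008 ]
[0.4428 0.0879 0.008 ]
fork tops
syr
[ 0.4877 -0.1135  0.0085] [ 0.4899 -0.1125  0.0085]
[ 0.4129 -0.1455  0.0085] [ 0.4162 -0.1409  0.0085]
[ 0.3709 -0.1631  0.0085] [ 0.3716 -0.1578  0.0085]
brown (array([ 0.4648, -0.256 ,  0.1128]), np.float64(0.0015274149072700026)) [ 0.4643 -0.2568  0.11  ] [ 0.4647 -0.2518  0.11  ]
red (array([ 0.5121, -0.4139,  0.1086]), np.float64(0.0017824266259658115)) [ 0.5118 -0.4154  0.105 ] [ 0.5123 -0.4096  0.105 ]
drop (array([ 0.5877, -0.3078,  0.0972]), np.float64(0.0013308496063146051)) [ 0.5859 -0.3067  0.102 ] [ 0.5885 -0.3138  0.102 ]
bag bottom [array([ 0.6323, -0.1685]), array([ 0.757 , -0.1085])] top [array([ 0.6158, -0.1729]), array([ 0.759 , -0.1028]), array([ 0.6939, -0.169 ])]
[array([ 0.7522, -0.103 ]), array([ 0.6537, -0.1732])] [array([ 0.626 , -0.1523])]
base carton (array([ 0.4067, -0.4116,  0.0923]), np.float64(0.0024081757606762865))
```

```bash
cat >> h.py <<'E'
from scipy.spatial.transform import Rotation as Ro
def go(*wps,yaw=-.11):
    o=ctrl.get_obs(); R=np.array(o['eef_rot']).reshape(3,3); p=np.array(o['ee_pos'])
    print('t',round(o['time_s'],2),'p',p.round(4),'w',round(o['gripper_width'],4),'g',np.round(o['grip_force'],1),'F',np.round(o['contact_force'],1))
    c,s=np.cos(yaw),np.sin(yaw); T=np.array([[c,s,0],[s,-c,0],[0,0,-1]])
    print('turn',Ro.from_matrix(R.T@T).as_rotvec().round(3))
    for w in wps: d=np.array(w)-p; print(w,(R.T@d*1000).round(1),'rows',int(np.linalg.norm(d)/.0417+1))
E
python3 -c "
from h import *
go((.587,-.309,.24),(.587,-.309,.054))"
```

```text
t 1.4 p [ 0.187  -0.5964  0.2396] w 0.087 g 0.0 F [ 1.   0.4 -0.2]
turn [ 0.    -0.     0.414]
(0.587, -0.309, 0.24) [ 4.677e+02 -1.546e+02 -4.000e-01] rows 12
(0.587, -0.309, 0.054) [ 467.7 -154.6  185.6] rows 13
```

The rows are not in the units I measure in: shifts go in shares of 50 cm and turns go in shares of pi rad. I convert before sending: 468 mm / 500 = 0.936, -155 mm / 500 = -0.31, 0.414 rad / 3.1416 = 0.1318.

send_rows --pt "0 0 0.1318 0.936 -0.31 0 1" --pt "0 0 0.1318 0.936 -0.31 0 1" --pt "0 0 0.1318 0.936 -0.31 0 1" --pt "0 0 0.1318 0.936 -0.31 0 1" --pt "0 0 0.1318 0.936 -0.31 0 1" --pt "0 0 0.1318 0.936 -0.31 0 1" --pt "0 0 0.1318 0.936 -0.31 0 1" --pt "0 0 0.1318 0.936 -0.31 0 1" --pt "0 0 0.1318 0.936 -0.31 0 1" --pt "0 0 0.1318 0.936 -0.31 0 1" --pt "0 0 0.1318 0.936 -0.31 0 1" --pt "0 0 0.1318 0.936 -0.31 0 1" --pt "0 0 0.1318 0.936 -0.31 0 1" --pt "0 0 0.1318 0.936 -0.31 0 1" --pt "0 0 0.1318 0.936 -0.31 0 1" --pt "0 0 0.1318 0.936 -0.31 0 1" --pt "0 0 0.1318 0.936 -0.31 0 1"

```text
time_s: 2.82
ee_pos: [0.5861, -0.3097, 0.2396]
eef_rot: [[0.994, -0.112, -0.0], [-0.112, -0.994, -0.0], [-0.0, 0.0, -1.0]]
contact_force: [0.1, -0.4, 0.2]
gripper_width: 0.0869
grip_force: 0.0
```

```bash
python3 -c "
from h import *
go((.587,-.309,.054))"
```

```text
t 2.82 p [ 0.5861 -0.3097  0.2396] w 0.0869 g 0.0 F [ 0.1 -0.4  0.2]
turn [ 0.     0.    -0.002]
(0.587, -0.309, 0.054) [  0.9  -0.9 185.6] rows 5
```

Scaled: 186 mm / 500 = 0.372, 175 mm / 500 = 0.35.

send_rows --pt "0 0 0 0.002 -0.002 0.08 1" --pt "0 0 0 0.002 -0.002 0.16 1" --pt "0 0 0 0.002 -0.002 0.24 1" --pt "0 0 0 0.002 -0.002 0.3 1" --pt "0 0 0 0.002 -0.002 0.35 1" --pt "0 0 0 0.002 -0.002 0.372 1" --pt "0 0 0 0.002 -0.002 0.372 1" --pt "0 0 0 0.002 -0.002 0.372 0" --pt "0 0 0 0.002 -0.002 0.372 0" --pt "0 0 0 0.002 -0.002 0.372 0" --pt "0 0 0 0.002 -0.002 0.372 0" --pt "0 0 0 0.002 -0.002 0.372 0" --pt "0 0 0 0.002 -0.002 0.372 0" --pt "0 0 0 0.002 -0.002 0.372 0" --pt "0 0 0 0.002 -0.002 0.372 0" --pt "0 0 0 0.002 -0.002 0.34 0" --pt "0 0 0 0.002 -0.002 0.3 0" --pt "0 0 0 0.002 -0.002 0.24 0" --pt "0 0 0 0.002 -0.002 0.16 0" --pt "0 0 0 0.002 -0.002 0.08 0"

```text
time_s: 4.48
ee_pos: [0.5874, -0.3069, 0.1996]
eef_rot: [[0.994, -0.11, -0.002], [-0.11, -0.994, 0.002], [-0.003, -0.001, -1.0]]
contact_force: [0.0, -0.2, -0.1]
gripper_width: 0.0083
grip_force: 0.0
```

```bash
python3 - <<'E'
from h import *
go((.588,-.309,.31),(.604,.048,.31),(.604,.048,.12),(.604,.048,.059))
snap('side','s1.png'); s=cv2.imread('pics/s1.png'); cv2.imwrite('pics/s1c.png',s[60:380,150:550])
E
```

```text
t 4.48 p [ 0.5874 -0.3069  0.1996] w 0.0083 g 0.0 F [ 0.  -0.2 -0.1]
turn [-0.001  0.003 -0.   ]
(0.588, -0.309, 0.31) [   0.6    1.9 -110.4] rows 3
(0.604, 0.048, 0.31) [ -22.8 -354.7 -109.8] rows 9
(0.604, 0.048, 0.12) [ -22.3 -354.5   80.2] rows 9
(0.604, 0.048, 0.059) [ -22.1 -354.4  141.2] rows 10
```

View pics/s1c.png

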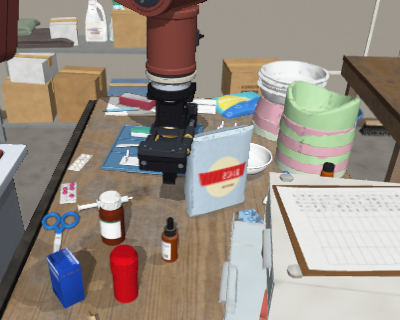

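The picture shows the dropper bottle still standing at full-frame (320,300). The lift began before the fingers had closed (about 75 mm/s). I'll check where it stands and repeat with a longer close.

```bash
python3 - <<'E'
from h import *
ctrl.capture('top')
for n in('top','side'):
    for r in ctrl.landmark_of(n,'dropper_bottle')[:2]: print(n,np.round(r['at'],3),round(r['confidence'],2))
go((.588,-.309,.054))
E
```

```text
side [ 0.588 -0.309  0.   ] 0.94
t 4.68 p [ 0.5893 -0.3082  0.2019] w 0.0014 g 0.0 F [-0.9  0.5 -1.5]
turn [ 0.002 -0.004 -0.   ]
(0.588, -0.309, 0.054) [ -1.8   0.6 147.9] rows 4
```

send_rows --pt "0 0 0 0 0 0 0.85" --pt "0 0 0 0 0 0 0.85" --pt "0 0 0 0 0 0 0.85" --pt "0 0 0 0 0 0 0.85" --pt "0 0 0 0 0 0 0.85" --pt "0 0 0 0 0 0 0.85" --pt "0 0 0 0 0 0 0.85" --pt "0 0 0 0 0 0 0.85" --pt "0 0 0 0 0 0 0.85" --pt "0 0 0 0 0 0 0.85" --pt "0 0 0 0 0 0 0.85" --pt "0 0 0 0 0 0 0.85" --pt "0 0 0 0 0 0 0.85"

```text
time_s: 5.77
ee_pos: [0.5883, -0.3076, 0.1996]
eef_rot: [[0.994, -0.11, 0.0], [-0.11, -0.994, -0.0], [0.0, 0.0, -1.0]]
contact_force: [0.1, 0.5, -0.2]
gripper_width: 0.0727
grip_force: 0.0
```

Scaled: 146 mm / 500 = 0.292, 138 mm / 500 = 0.276.

send_rows --pt "0 0 0 0 0 0.08 0.85" --pt "0 0 0 0 0 0.16 0.85" --pt "0 0 0 0 0 0.23 0.85" --pt "0 0 0 0 0 0.276 0.85" --pt "0 0 0 0 0 0.292 0.85" --pt "0 0 0 0 0 0.292 0.85" --pt "0 0 0 0 0 0.292 0" --pt "0 0 0 0 0 0.292 0" --pt "0 0 0 0 0 0.292 0" --pt "0 0 0 0 0 0.292 0" --pt "0 0 0 0 0 0.292 0" --pt "0 0 0 0 0 0.292 0" --pt "0 0 0 0 0 0.292 0" --pt "0 0 0 0 0 0.292 0" --pt "0 0 0 0 0 0.292 0" --pt "0 0 0 0 0 0.292 0" --pt "0 0 0 0 0 0.292 0"

```text
time_s: 7.18
ee_pos: [0.5885, -0.3077, 0.0538]
eef_rot: [[0.994, -0.11, 0.0], [-0.11, -0.994, -0.0], [0.0, 0.0, -1.0]]
contact_force: [0.7, -0.3, 1.5]
gripper_width: 0.0316
grip_force: 29.9
```

Scaled: -355 mm / 500 = -0.71, -256 mm / 500 = -0.512.

send_rows --pt "0 0 0 0 0 -0.04 0" --pt "0 0 0 0 0 -0.11 0" --pt "0 0 0 0 0 -0.19 0" --pt "0 0 0 0 0 -0.27 0" --pt "0 0 0 0 0 -0.35 0" --pt "0 0 0 0 0 -0.43 0" --pt "0 0 0 0 0 -0.49 0" --pt "0 0 0 0 0 -0.512 0" --pt "0 0 0 -0.004 -0.06 -0.512 0" --pt "0 0 0 -0.01 -0.14 -0.512 0" --pt "0 0 0 -0.014 -0.22 -0.512 0" --pt "0 0 0 -0.02 -0.3 -0.512 0" --pt "0 0 0 -0.026 -0.38 -0.512 0" --pt "0 0 0 -0.03 -0.46 -0.512 0" --pt "0 0 0 -0.036 -0.54 -0.512 0" --pt "0 0 0 -0.042 -0.62 -0.512 0" --pt "0 0 0 -0.046 -0.68 -0.512 0" --pt "0 0 0 -0.048 -0.71 -0.512 0" --pt "0 0 0 -0.048 -0.71 -0.512 0" --pt "0 0 0 -0.048 -0.71 -0.512 0"

```text
time_s: 8.85
ee_pos: [0.6028, 0.0488, 0.3078]
eef_rot: [[0.994, -0.108, -0.003], [-0.108, -0.994, -0.0], [-0.003, 0.001, -1.0]]
contact_force: [0.2, -1.1, -1.4]
gripper_width: 0.0318
grip_force: 29.9
```

```bash
python3 - <<'E'
from h import *
go((.604,.048,.31),(.604,.048,.058))
im=snap('side','s2.png'); snap('top','t2.png')
s=cv2.imread('pics/s2.png')[50:290,200:440]; t=cv2.imread('pics/t2.png')[130:370,130:370]
cv2.imwrite('pics/st2.png',cv2.resize(np.hstack([s,t]),None,fx=1.6,fy=1.6))
E
```

```text
t 8.85 p [0.6028 0.0488 0.3078] w 0.0318 g 29.9 F [ 0.2 -1.1 -1.4]
turn [0.001 0.003 0.002]
(0.604, 0.048, 0.31) [ 1.2  0.6 -2.2] rows 1
(0.604, 0.048, 0.058) [  1.9   0.5 249.8] rows 6
```

View pics/st2.png

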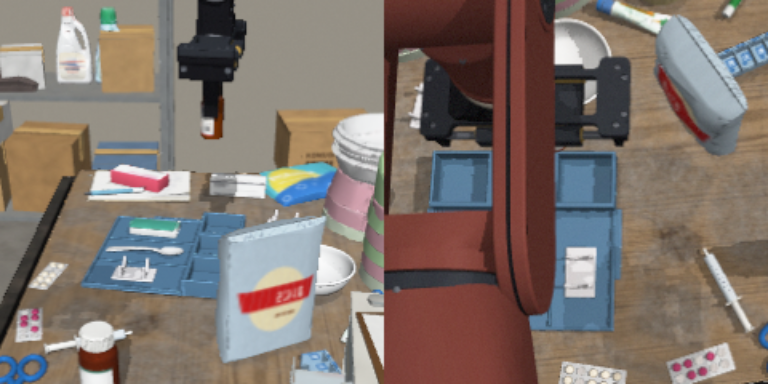

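The bottle hangs upright and clear of the bag, above the right well. I'll lower it and release.

Scaled: 251 mm / 500 = 0.502, 250 mm / 500 = 0.5.

send_rows --pt "0 0 0 0.002 0 0.08 0" --pt "0 0 0 0.002 0 0.16 0" --pt "0 0 0 0.002 0 0.24 0" --pt "0 0 0 0.002 0 0.32 0" --pt "0 0 0 0.002 0 0.39 0" --pt "0 0 0 0.002 0 0.44 0" --pt "0 0 0 0.002 0 0.47 0" --pt "0 0 0 0.002 0 0.49 0" --pt "0 0 0 0.002 0 0.5 0" --pt "0 0 0 0.002 0 0.502 0" --pt "0 0 0 0.002 0 0.502 0"

```text
time_s: 9.87
ee_pos: [0.6053, 0.0471, 0.0594]
eef_rot: [[0.994, -0.111, 0.002], [-0.111, -0.994, -0.0], [0.002, -0.0, -1.0]]
contact_force: [-0.6, -0.1, -1.7]
gripper_width: 0.0319
grip_force: 29.9
```

Scaled: -250 mm / 500 = -0.5, -230 mm / 500 = -0.46.

send_rows --pt "0 0 0 0 0 0 0.7" --pt "0 0 0 0 0 0 0.7" --pt "0 0 0 0 0 0 0.7" --pt "0 0 0 0 0 0 0.7" --pt "0 0 0 0 0 0 0.7" --pt "0 0 0 0 0 0 0.7" --pt "0 0 0 0 0 0 0.7" --pt "0 0 0 0 0 -0.06 0.7" --pt "0 0 0 0 0 -0.14 1" --pt "0 0 0 0 0 -0.22 1" --pt "0 0 0 0 0 -0.3 1" --pt "0 0 0 0 0 -0.38 1" --pt "0 0 0 0 0 -0.46 1" --pt "0 0 0 0 0 -0.5 1" --pt "0 0 0 0 0 -0.5 1" --pt "0 0 0 0 0 -0.5 1"

```text
time_s: 11.2
ee_pos: [0.6052, 0.0478, 0.3104]
eef_rot: [[0.994, -0.11, 0.004], [-0.11, -0.994, -0.0], [0.004, -0.0, -1.0]]
contact_force: [-0.5, -0.3, -0.4]
gripper_width: 0.0866
grip_force: 0.0
```

```bash
python3 - <<'E'
from h import *
go((.512,-.413,.31),(.512,-.413,.25),(.512,-.413,.065))
ctrl.capture('side')
for q in ['dropper_bottle','red_shaker','brown_bottle']:
    for r in ctrl.landmark_of('side',q)[:2]: print(q,np.round(r['at'],3),round(r['confidence'],2))
E
```

```text
t 11.2 p [0.6052 0.0478 0.3104] w 0.0866 g 0.0 F [-0.5 -0.3 -0.4]
turn [-0.    -0.004 -0.   ]
(0.512, -0.413, 0.31) [-4.200e+01  4.682e+02  2.000e-01] rows 12
(0.512, -0.413, 0.25) [-42.2 468.3  60.2] rows 12
(0.512, -0.413, 0.065) [-42.9 468.3 245.2] rows 13
dropper_bottle [0.605 0.045 0.006] 0.81
red_shaker [ 0.515 -0.413 -0.001] 0.75
brown_bottle [ 0.466 -0.256  0.001] 0.87
```

Scaled: 468 mm / 500 = 0.936, 120 mm / 500 = 0.24.

send_rows --pt "0 0 0 -0.084 0.936 0 1" --pt "0 0 0 -0.084 0.936 0 1" --pt "0 0 0 -0.084 0.936 0 1" --pt "0 0 0 -0.084 0.936 0 1" --pt "0 0 0 -0.084 0.936 0 1" --pt "0 0 0 -0.084 0.936 0 1" --pt "0 0 0 -0.084 0.936 0 1" --pt "0 0 0 -0.084 0.936 0 1" --pt "0 0 0 -0.084 0.936 0 1" --pt "0 0 0 -0.084 0.936 0 1" --pt "0 0 0 -0.084 0.936 0 1" --pt "0 0 0 -0.084 0.936 0 1" --pt "0 0 0 -0.084 0.936 0 1" --pt "0 0 0 -0.084 0.936 0 1" --pt "0 0 0 -0.084 0.936 0 1" --pt "0 0 0 -0.084 0.936 0.08 1" --pt "0 0 0 -0.084 0.936 0.16 1" --pt "0 0 0 -0.084 0.936 0.22 1" --pt "0 0 0 -0.084 0.936 0.24 1" --pt "0 0 0 -0.084 0.936 0.24 1"

```text
time_s: 13.07
ee_pos: [0.5103, -0.4094, 0.1846]
eef_rot: [[0.994, -0.108, -0.005], [-0.108, -0.994, 0.005], [-0.005, -0.005, -1.0]]
contact_force: [-0.4, -0.4, -0.3]
gripper_width: 0.0871
grip_force: 0.0
```

```bash
python3 - <<'E'
from h import *
go((.513,-.413,.065))
E
```

```text
t 13.07 p [ 0.5103 -0.4094  0.1846] w 0.0871 g 0.0 F [-0.4 -0.4 -0.3]
turn [-0.005  0.005  0.002]
(0.513, -0.413, 0.065) [  3.7   3.8 119.6] rows 3
```

Scaled: 124 mm / 500 = 0.248, 110 mm / 500 = 0.22.

send_rows --pt "0 0 0 0.002 0 0.02 1" --pt "0 0 0 0.002 0 0.09 1" --pt "0 0 0 0.002 0 0.16 1" --pt "0 0 0 0.002 0 0.22 1" --pt "0 0 0 0.002 0 0.248 1" --pt "0 0 0 0.002 0 0.248 1" --pt "0 0 0 0.002 0 0.248 0" --pt "0 0 0 0.002 0 0.248 0" --pt "0 0 0 0.002 0 0.248 0" --pt "0 0 0 0.002 0 0.248 0" --pt "0 0 0 0.002 0 0.248 0" --pt "0 0 0 0.002 0 0.248 0" --pt "0 0 0 0.002 0 0.248 0" --pt "0 0 0 0.002 0 0.248 0" --pt "0 0 0 0.002 0 0.248 0" --pt "0 0 0 0.002 0 0.248 0"

```text
time_s: 14.4
ee_pos: [0.5124, -0.4131, 0.065]
eef_rot: [[0.994, -0.11, 0.0], [-0.11, -0.994, -0.0], [0.0, 0.0, -1.0]]
contact_force: [-0.2, -1.0, 3.1]
gripper_width: 0.0485
grip_force: 30.0
```

```bash
python3 - <<'E'
from h import *
go((.6135,.1312,.31),(.6135,.1312,.07))
E
```

```text
t 14.4 p [ 0.5124 -0.4131  0.065 ] w 0.0485 g 30.0 F [-0.2 -1.   3.1]
turn [ 0. -0. -0.]
(0.6135, 0.1312, 0.31) [  40.7 -552.  -245.2] rows 15
(0.6135, 0.1312, 0.07) [  40.6 -552.1   -5.2] rows 14
```

Scaled: -450 mm / 500 = -0.9, -250 mm / 500 = -0.5.

send_rows --pt "0 0 0 0 0 -0.04 0" --pt "0 0 0 0 0 -0.11 0" --pt "0 0 0 0 0 -0.19 0" --pt "0 0 0 0 0 -0.27 0" --pt "0 0 0 0 0 -0.35 0" --pt "0 0 0 0 0 -0.43 0" --pt "0 0 0 0 0 -0.48 0" --pt "0 0 0 0 0 -0.5 0" --pt "0 0 0 0.004 -0.05 -0.5 0" --pt "0 0 0 0.01 -0.12 -0.5 0" --pt "0 0 0 0.016 -0.2 -0.5 0" --pt "0 0 0 0.022 -0.28 -0.5 0" --pt "0 0 0 0.028 -0.36 -0.5 0" --pt "0 0 0 0.034 -0.44 -0.5 0" --pt "0 0 0 0.04 -0.52 -0.5 0" --pt "0 0 0 0.046 -0.6 -0.5 0" --pt "0 0 0 0.052 -0.68 -0.5 0" --pt "0 0 0 0.058 -0.76 -0.5 0" --pt "0 0 0 0.064 -0.84 -0.5 0" --pt "0 0 0 0.068 -0.9 -0.5 0"

```text
time_s: 16.07
ee_pos: [0.5948, 0.034, 0.3122]
eef_rot: [[0.994, -0.109, -0.003], [-0.109, -0.994, 0.001], [-0.003, -0.001, -1.0]]
contact_force: [0.5, -0.2, -0.3]
gripper_width: 0.0485
grip_force: 30.0
```

Scaled: 120 mm / 500 = 0.24, -102 mm / 500 = -0.204.

send_rows --pt "0 0 0 0.006 -0.07 0 0" --pt "0 0 0 0.01 -0.14 0 0" --pt "0 0 0 0.014 -0.19 0 0" --pt "0 0 0 0.014 -0.204 0 0" --pt "0 0 0 0.014 -0.204 0 0" --pt "0 0 0 0.014 -0.204 0 0" --pt "0 0 0 0.014 -0.204 0 0" --pt "0 0 0 0.014 -0.204 0.06 0" --pt "0 0 0 0.014 -0.204 0.14 0" --pt "0 0 0 0.014 -0.204 0.2 0" --pt "0 0 0 0.014 -0.204 0.24 0" --pt "0 0 0 0.014 -0.204 0.24 0"

```text
time_s: 17.07
ee_pos: [0.6101, 0.1291, 0.1882]
eef_rot: [[0.994, -0.112, -0.01], [-0.112, -0.994, -0.001], [-0.01, 0.002, -1.0]]
contact_force: [0.3, 0.0, -1.4]
gripper_width: 0.0485
grip_force: 30.0
```

```bash
python3 - <<'E'
from h import *
go((.6135,.1312,.069))
snap('top','t3.png')
snap('side','s3.png')
s=cv2.imread('pics/s3.png')[100:280,220:400]; t=cv2.imread('pics/t3.png')[160:340,130:310]
cv2.imwrite('pics/st3.png',cv2.resize(np.hstack([s,t]),None,fx=2.2,fy=2.2))
E
```

```text
t 17.07 p [0.6101 0.1291 0.1882] w 0.0485 g 30.0 F [ 0.3  0.  -1.4]
turn [ 0.002  0.01  -0.003]
(0.6135, 0.1312, 0.069) [  4.4  -2.8 119.1] rows 3
```

View pics/st3.png

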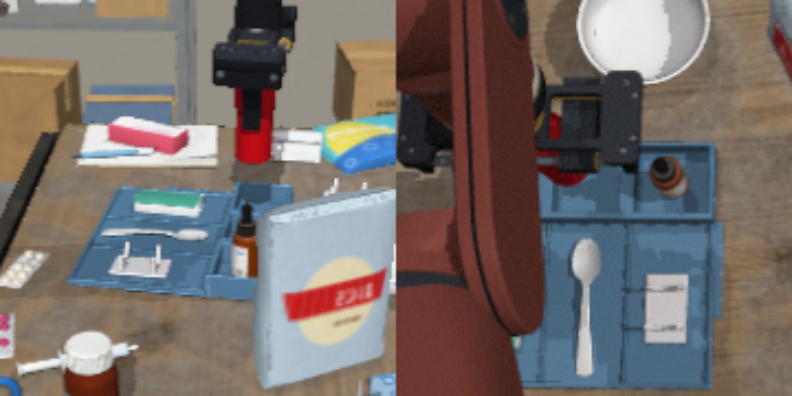

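The dropper bottle stands in the right well, and the shaker hangs upright over the middle one. I'll let the arm settle, then lower.

send_rows --pt "0 0 0 0 0 0 0" --pt "0 0 0 0 0 0.04 0" --pt "0 0 0 0 0 0.1 0" --pt "0 0 0 0 0 0.14 0" --pt "0 0 0 0 0 0.15 0" --pt "0 0 0 0 0 0.15 0" --pt "0 0 0 0 0 0.15 0"

```text
time_s: 17.75
ee_pos: [0.6152, 0.1313, 0.1219]
eef_rot: [[0.994, -0.11, 0.003], [-0.11, -0.994, 0.0], [0.003, -0.001, -1.0]]
contact_force: [0.6, -0.2, 1.3]
gripper_width: 0.0487
grip_force: 30.0
```

```bash
python3 - <<'E'
from h import *
go((.6135,.1312,.070))
E
```

```text
t 17.75 p [0.6152 0.1313 0.1219] w 0.0487 g 30.0 F [ 0.6 -0.2  1.3]
turn [-0.001 -0.003 -0.   ]
(0.6135, 0.1312, 0.07) [-1.8  0.3 51.9] rows 2
```

Scaled: -190 mm / 500 = -0.38, -180 mm / 500 = -0.36.

send_rows --pt "0 0 0 -0.002 0 0.04 0" --pt "0 0 0 -0.002 0 0.07 0" --pt "0 0 0 -0.002 0 0.09 0" --pt "0 0 0 -0.002 0 0.1 0" --pt "0 0 0 -0.002 0 0.1 0" --pt "0 0 0 -0.002 0 0.1 0" --pt "0 0 0 -0.002 0 0.1 0.75" --pt "0 0 0 -0.002 0 0.1 0.75" --pt "0 0 0 -0.002 0 0.1 0.75" --pt "0 0 0 -0.002 0 0.1 0.75" --pt "0 0 0 -0.002 0 0.1 0.75" --pt "0 0 0 -0.002 0 0.1 0.75" --pt "0 0 0 -0.002 0 0.04 0.75" --pt "0 0 0 -0.002 0 -0.04 0.75" --pt "0 0 0 -0.002 0 -0.12 1" --pt "0 0 0 -0.002 0 -0.2 1" --pt "0 0 0 -0.002 0 -0.28 1" --pt "0 0 0 -0.002 0 -0.36 1" --pt "0 0 0 -0.002 0 -0.38 1" --pt "0 0 0 -0.002 0 -0.38 1"

```text
time_s: 19.42
ee_pos: [0.6149, 0.1316, 0.3156]
eef_rot: [[0.994, -0.11, 0.01], [-0.11, -0.994, 0.001], [0.01, -0.002, -1.0]]
contact_force: [-0.2, 0.8, 0.8]
gripper_width: 0.0864
grip_force: 0.0
```

```bash
python3 - <<'E'
from h import *
go((.465,-.255,.31),(.465,-.255,.07))
for n in ('side',):
  ctrl.capture(n)
  for q in ['red_shaker','dropper_bottle','brown_bottle']:
    for r in ctrl.landmark_of('side',q)[:2]: print(q,np.round(r['at'],3),round(r['confidence'],2))
E
```

```text
t 19.42 p [0.6149 0.1316 0.3156] w 0.0864 g 0.0 F [-0.2  0.8  0.8]
turn [-0.002 -0.01  -0.   ]
(0.465, -0.255, 0.31) [-106.5  400.8    3.8] rows 10
(0.465, -0.255, 0.07) [-108.8  401.2  243.8] rows 12
red_shaker [ 0.538  0.144 -0.002] 0.26
dropper_bottle [0.605 0.046 0.006] 0.82
brown_bottle [ 0.462 -0.255  0.003] 0.82
```

send_rows --pt "0 0 0 -0.21 0.8 0 1" --pt "0 0 0 -0.21 0.8 0 1" --pt "0 0 0 -0.21 0.8 0 1" --pt "0 0 0 -0.21 0.8 0 1" --pt "0 0 0 -0.21 0.8 0 1" --pt "0 0 0 -0.21 0.8 0 1" --pt "0 0 0 -0.21 0.8 0 1" --pt "0 0 0 -0.21 0.8 0 1" --pt "0 0 0 -0.21 0.8 0 1" --pt "0 0 0 -0.21 0.8 0 1" --pt "0 0 0 -0.21 0.8 0 1" --pt "0 0 0 -0.21 0.8 0 1" --pt "0 0 0 -0.21 0.8 0 1" --pt "0 0 0 -0.21 0.8 0.08 1" --pt "0 0 0 -0.21 0.8 0.16 1" --pt "0 0 0 -0.21 0.8 0.22 1" --pt "0 0 0 -0.21 0.8 0.24 1" --pt "0 0 0 -0.21 0.8 0.24 1" --pt "0 0 0 -0.21 0.8 0.24 1" --pt "0 0 0 -0.21 0.8 0.24 1"

```text
time_s: 21.28
ee_pos: [0.466, -0.255, 0.192]
eef_rot: [[0.994, -0.109, 0.003], [-0.109, -0.994, -0.002], [0.003, 0.002, -1.0]]
contact_force: [0.1, -0.6, 0.9]
gripper_width: 0.0871
grip_force: 0.0
```

```bash
python3 - <<'E'
from h import *
go((.465,-.255,.067))
snap('top','t4.png'); cv2.imwrite('pics/t4c.png',cv2.resize(cv2.imread('pics/t4.png')[200:360,140:480],None,fx=2.2,fy=2.2))
for r in ctrl.landmark_of('top','red_shaker')[:2]: print(np.round(r['at'],3),round(r['confidence'],2))
E
```

```text
t 21.28 p [ 0.466 -0.255  0.192] w 0.0871 g 0.0 F [ 0.1 -0.6  0.9]
turn [ 0.002 -0.003  0.001]
(0.465, -0.255, 0.067) [-1.40e+00 -1.00e-01  1.25e+02] rows 3
[0.613 0.126 0.003] 0.94
```

View pics/t4c.png

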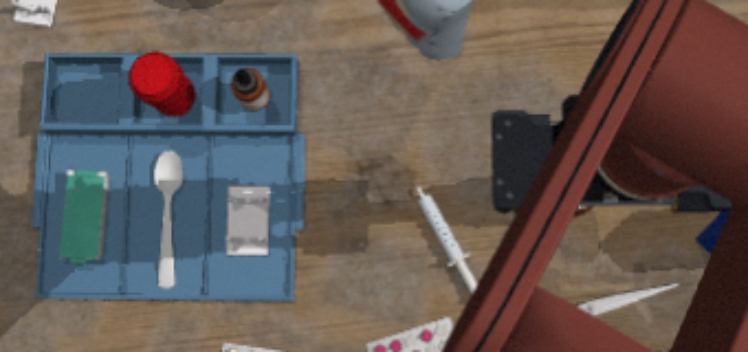

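Shaker at crop (165,85) and dropper at (250,90) both stand in their wells. Next, the brown bottle.

Scaled: 122 mm / 500 = 0.244, 110 mm / 500 = 0.22.

send_rows --pt "0 0 0 -0.002 0 0.08 1" --pt "0 0 0 -0.002 0 0.16 1" --pt "0 0 0 -0.002 0 0.22 1" --pt "0 0 0 -0.002 0 0.244 1" --pt "0 0 0 -0.002 0 0.244 1" --pt "0 0 0 -0.002 0 0.244 0" --pt "0 0 0 -0.002 0 0.244 0" --pt "0 0 0 -0.002 0 0.244 0" --pt "0 0 0 -0.002 0 0.244 0" --pt "0 0 0 -0.002 0 0.244 0" --pt "0 0 0 -0.002 0 0.244 0" --pt "0 0 0 -0.002 0 0.244 0" --pt "0 0 0 -0.002 0 0.244 0" --pt "0 0 0 -0.002 0 0.244 0" --pt "0 0 0 -0.002 0 0.244 0"

```text
time_s: 22.63
ee_pos: [0.4637, -0.2549, 0.0681]
eef_rot: [[0.994, -0.11, 0.001], [-0.11, -0.994, -0.001], [0.001, 0.001, -1.0]]
contact_force: [-0.9, -0.2, 4.3]
gripper_width: 0.0487
grip_force: 30.0
```

```bash
python3 - <<'E'
from h import *
go((.6227,.2155,.31),(.6227,.2155,.073))
E
```

```text
t 22.63 p [ 0.4637 -0.2549  0.0681] w 0.0487 g 30.0 F [-0.9 -0.2  4.3]
turn [ 0.001 -0.001 -0.   ]
(0.6227, 0.2155, 0.31) [ 106.4 -484.9 -242.1] rows 14
(0.6227, 0.2155, 0.073) [ 106.2 -485.    -5.1] rows 12
```

Scaled: -450 mm / 500 = -0.9, -420 mm / 500 = -0.84.

send_rows --pt "0 0 0 0 0 -0.04 0" --pt "0 0 0 0 0 -0.11 0" --pt "0 0 0 0 0 -0.19 0" --pt "0 0 0 0 0 -0.27 0" --pt "0 0 0 0 0 -0.35 0" --pt "0 0 0 0 0 -0.43 0" --pt "0 0 0 0 0 -0.48 0" --pt "0 0 0 0 0 -0.504 0" --pt "0 0 0 0.01 -0.05 -0.504 0" --pt "0 0 0 0.026 -0.12 -0.504 0" --pt "0 0 0 0.044 -0.2 -0.504 0" --pt "0 0 0 0.062 -0.28 -0.504 0" --pt "0 0 0 0.08 -0.36 -0.504 0" --pt "0 0 0 0.096 -0.44 -0.504 0" --pt "0 0 0 0.114 -0.52 -0.504 0" --pt "0 0 0 0.132 -0.6 -0.504 0" --pt "0 0 0 0.15 -0.68 -0.504 0" --pt "0 0 0 0.166 -0.76 -0.504 0" --pt "0 0 0 0.184 -0.84 -0.504 0" --pt "0 0 0 0.198 -0.9 -0.504 0"

```text
time_s: 24.3
ee_pos: [0.6107, 0.1851, 0.3167]
eef_rot: [[0.994, -0.108, -0.004], [-0.108, -0.994, 0.0], [-0.004, 0.0, -1.0]]
contact_force: [0.7, -0.6, -0.8]
gripper_width: 0.0489
grip_force: 30.0
```

Scaled: 190 mm / 500 = 0.38, 180 mm / 500 = 0.36.

send_rows --pt "0 0 0 0.01 -0.05 0 0" --pt "0 0 0 0.014 -0.07 0 0" --pt "0 0 0 0.014 -0.07 0 0" --pt "0 0 0 0.014 -0.07 0 0" --pt "0 0 0 0.014 -0.07 0.06 0" --pt "0 0 0 0.014 -0.07 0.14 0" --pt "0 0 0 0.014 -0.07 0.22 0" --pt "0 0 0 0.014 -0.07 0.3 0" --pt "0 0 0 0.014 -0.07 0.36 0" --pt "0 0 0 0.014 -0.07 0.38 0" --pt "0 0 0 0.014 -0.07 0.38 0" --pt "0 0 0 0.014 -0.07 0.38 0" --pt "0 0 0 0.014 -0.07 0.38 0"

```text
time_s: 25.38
ee_pos: [0.6241, 0.2156, 0.133]
eef_rot: [[0.994, -0.111, 0.005], [-0.111, -0.994, 0.001], [0.005, -0.001, -1.0]]
contact_force: [-0.1, 0.4, -0.1]
gripper_width: 0.0488
grip_force: 30.0
```

```bash
python3 - <<'E'
from h import *
go((.6227,.2150,.073))
for n in ['side']:
  ctrl.capture(n)
  for r in ctrl.landmark_of(n,'brown_bottle')[:2]: print(np.round(r['at'],3),round(r['confidence'],2))
E
```

```text
t 25.38 p [0.6241 0.2156 0.133 ] w 0.0488 g 30.0 F [-0.1  0.4 -0.1]
turn [-0.001 -0.005 -0.001]
(0.6227, 0.215, 0.073) [-1.6  0.9 59.9] rows 2
[0.626 0.217 0.066] 0.62
```

Scaled: -120 mm / 500 = -0.24, -110 mm / 500 = -0.22.

send_rows --pt "0 0 0 -0.004 0.002 0.05 0" --pt "0 0 0 -0.004 0.002 0.084 0" --pt "0 0 0 -0.004 0.002 0.104 0" --pt "0 0 0 -0.004 0.002 0.114 0" --pt "0 0 0 -0.004 0.002 0.114 0" --pt "0 0 0 -0.004 0.002 0.114 0" --pt "0 0 0 -0.004 0.002 0.114 0.75" --pt "0 0 0 -0.004 0.002 0.114 0.75" --pt "0 0 0 -0.004 0.002 0.114 0.75" --pt "0 0 0 -0.004 0.002 0.114 0.75" --pt "0 0 0 -0.004 0.002 0.114 0.75" --pt "0 0 0 -0.004 0.002 0.114 0.75" --pt "0 0 0 -0.004 0.002 0.06 0.75" --pt "0 0 0 -0.004 0.002 -0.02 0.75" --pt "0 0 0 -0.004 0.002 -0.1 0.75" --pt "0 0 0 -0.004 0.002 -0.18 0.75" --pt "0 0 0 -0.004 0.002 -0.22 0.75" --pt "0 0 0 -0.004 0.002 -0.24 0.75" --pt "0 0 0 -0.004 0.002 -0.24 0.75"

```text
time_s: 27.07
ee_pos: [0.6213, 0.2154, 0.2529]
eef_rot: [[0.994, -0.11, 0.005], [-0.11, -0.994, 0.001], [0.005, -0.002, -1.0]]
contact_force: [0.4, 0.4, -0.2]
gripper_width: 0.0653
grip_force: 0.0
```

```bash
python3 - <<'E'
from h import *
s=[(.4877,-.1135),(.4129,-.1455),(.3709,-.1631)]; z=[(.4899,-.1125),(.4162,-.1409),(.3716,-.1578)]
M=(np.array(s)+z)/2; u=(M[2]-M[0])/np.linalg.norm(M[2]-M[0]); print('len',np.linalg.norm(M[2]-M[0]),u)
P=np.mean([M[0]+u*.052,M[1]-u*.032,M[2]-u*.078],axis=0); print('P',P,'yaw',np.arctan2(-u[1],-u[0]))
ctrl.capture('side');ctrl.capture('top')
for n in('top','side'):
  for q in ['syringe_barrel','brown_bottle','syringe_rest']:
    for r in ctrl.landmark_of(n,q)[:1]: print(n,q,np.round(r['at'],4),round(r['confidence'],2))
go((*P,.2),(*P,.06),yaw=np.arctan2(-u[1],-u[0]))
E
```

```text
len 0.12676555131422734 [-0.9273024  -0.37431305]
P [ 0.44279451 -0.13164661] yaw 0.3836558576532208
top syringe_barrel [ 0.4428 -0.1324  0.011 ] 0.86
top brown_bottle [0.625  0.2165 0.0083] 0.96
top syringe_rest [0.4768 0.0622 0.0052] 0.61
side syringe_barrel [ 0.4432 -0.1319  0.005 ] 0.87
side brown_bottle [0.6227 0.2102 0.0074] 0.65
side syringe_rest [0.4759 0.0669 0.0011] 0.71
t 27.47 p [0.6193 0.2149 0.2476] w 0.0652 g 0.0 F [ 1.3  0.3 -0.2]
turn [ 0.     0.003 -0.494]
(np.float64(0.4427945130710886), np.float64(-0.1316466143891409), 0.2) [-137.1  363.8   48.3] rows 10
(np.float64(0.4427945130710886), np.float64(-0.1316466143891409), 0.06) [-136.7  363.7  188.3] rows 11
```

Scaled: 364 mm / 500 = 0.728, 190 mm / 500 = 0.38, -0.494 rad / 3.1416 = -0.1572.

send_rows --pt "0 0 -0.1572 -0.276 0.728 0 0.75" --pt "0 0 -0.1572 -0.276 0.728 0 0.75" --pt "0 0 -0.1572 -0.276 0.728 0 0.75" --pt "0 0 -0.1572 -0.276 0.728 0 0.75" --pt "0 0 -0.1572 -0.276 0.728 0 0.75" --pt "0 0 -0.1572 -0.276 0.728 0 0.75" --pt "0 0 -0.1572 -0.276 0.728 0 0.75" --pt "0 0 -0.1572 -0.276 0.728 0 0.75" --pt "0 0 -0.1572 -0.276 0.728 0 0.75" --pt "0 0 -0.1572 -0.276 0.728 0 0.75" --pt "0 0 -0.1572 -0.276 0.728 0 0.75" --pt "0 0 -0.1572 -0.276 0.728 0 0.6" --pt "0 0 -0.1572 -0.276 0.728 0.08 0.5" --pt "0 0 -0.1572 -0.276 0.728 0.16 0.5" --pt "0 0 -0.1572 -0.276 0.728 0.24 0.5" --pt "0 0 -0.1572 -0.276 0.728 0.32 0.5" --pt "0 0 -0.1572 -0.276 0.728 0.37 0.5" --pt "0 0 -0.1572 -0.276 0.728 0.38 0.5" --pt "0 0 -0.1572 -0.276 0.728 0.38 0.5" --pt "0 0 -0.1572 -0.276 0.728 0.38 0.5"

```text
time_s: 29.13
ee_pos: [0.444, -0.1311, 0.0607]
eef_rot: [[0.927, 0.376, 0.001], [0.376, -0.927, -0.0], [0.001, 0.001, -1.0]]
contact_force: [-0.2, -0.2, 0.9]
gripper_width: 0.0433
grip_force: 0.0
```

```bash
python3 - <<'E'
from h import *
go((.443,-.132,.0195),yaw=.384)
E
```

```text
t 29.13 p [ 0.444  -0.1311  0.0607] w 0.0433 g 0.0 F [-0.2 -0.2  0.9]
turn [ 0.001 -0.001  0.001]
(0.443, -0.132, 0.0195) [-1.3  0.4 41.2] rows 1
```

Scaled: 40 mm / 500 = 0.08, 38 mm / 500 = 0.076.

send_rows --pt "0 0 0 -0.002 0 0.03 0.5" --pt "0 0 0 -0.002 0 0.06 0.5" --pt "0 0 0 -0.002 0 0.076 0.5" --pt "0 0 0 -0.002 0 0.08 0.5" --pt "0 0 0 -0.002 0 0.08 0.5" --pt "0 0 0 -0.002 0 0.08 0" --pt "0 0 0 -0.002 0 0.08 0" --pt "0 0 0 -0.002 0 0.08 0" --pt "0 0 0 -0.002 0 0.08 0" --pt "0 0 0 -0.002 0 0.08 0" --pt "0 0 0 -0.002 0 0.08 0" --pt "0 0 0 -0.002 0 0.08 0" --pt "0 0 0 -0.002 0 0.08 0" --pt "0 0 0 -0.002 0 0.08 0"

```text
time_s: 30.3
ee_pos: [0.442, -0.132, 0.0197]
eef_rot: [[0.927, 0.374, 0.0], [0.374, -0.927, -0.0], [0.0, 0.0, -1.0]]
contact_force: [-0.4, 0.1, 2.5]
gripper_width: 0.014
grip_force: 30.0
```

```bash
python3 - <<'E'
from h import *
go((.4752,.063,.12),(.4752,.063,.034))
E
```

```text
t 30.3 p [ 0.442  -0.132   0.0197] w 0.014 g 30.0 F [-0.4  0.1  2.5]
turn [ 0.    -0.     0.494]
(0.4752, 0.063, 0.12) [ 103.8 -168.3 -100.3] rows 6
(0.4752, 0.063, 0.034) [ 103.8 -168.4  -14.3] rows 5
```

Scaled: -168 mm / 500 = -0.336, -100 mm / 500 = -0.2, 0.494 rad / 3.1416 = 0.1572.

send_rows --pt "0 0 0 0 0 -0.04 0" --pt "0 0 0 0 0 -0.11 0" --pt "0 0 0 0 0 -0.17 0" --pt "0 0 0 0 0 -0.2 0" --pt "0 0 0.1572 0.208 -0.336 -0.2 0" --pt "0 0 0.1572 0.208 -0.336 -0.2 0" --pt "0 0 0.1572 0.208 -0.336 -0.2 0" --pt "0 0 0.1572 0.208 -0.336 -0.2 0" --pt "0 0 0.1572 0.208 -0.336 -0.2 0" --pt "0 0 0.1572 0.208 -0.336 -0.2 0" --pt "0 0 0.1572 0.208 -0.336 -0.2 0" --pt "0 0 0.1572 0.208 -0.336 -0.2 0" --pt "0 0 0.1572 0.208 -0.336 -0.2 0" --pt "0 0 0.1572 0.208 -0.336 -0.2 0" --pt "0 0 0.1572 0.208 -0.336 -0.2 0" --pt "0 0 0.1572 0.208 -0.336 -0.14 0" --pt "0 0 0.1572 0.208 -0.336 -0.12 0" --pt "0 0 0.1572 0.208 -0.336 -0.12 0" --pt "0 0 0.1572 0.208 -0.336 -0.12 0"

```text
time_s: 31.88
ee_pos: [0.4744, 0.0624, 0.0789]
eef_rot: [[0.994, -0.111, -0.003], [-0.111, -0.994, 0.0], [-0.003, 0.0, -1.0]]
contact_force: [-0.1, 0.7, 0.7]
gripper_width: 0.0137
grip_force: 30.0
```

```bash
python3 - <<'E'
from h import *
go((.4752,.063,.0335))
snap('top','t5.png'); snap('side','s5.png')
for n in('top','side'):
  for q in ['syringe_barrel','syringe_rest']:
    for r in ctrl.landmark_of(n,q)[:1]: print(n,q,np.round(r['at'],4),round(r['confidence'],2))
s=cv2.imread('pics/s5.png')[150:250,235:335]; t=cv2.imread('pics/t5.png')[235:335,195:295]
cv2.imwrite('pics/st5.png',cv2.resize(np.hstack([s,t]),None,fx=4,fy=4,interpolation=cv2.INTER_CUBIC))
E
```

```text
t 31.88 p [0.4744 0.0624 0.0789] w 0.0137 g 30.0 F [-0.1  0.7  0.7]
turn [ 0.     0.003 -0.001]
(0.4752, 0.063, 0.0335) [ 0.9 -0.7 45.4] rows 2
top syringe_rest [ 0.7486  0.2688 -0.0042] 0.95
side syringe_barrel [0.4744 0.0603 0.0626] 0.58
side syringe_rest [ 7.441e-01  2.684e-01 -7.000e-04] 0.6
```

View pics/st5.png

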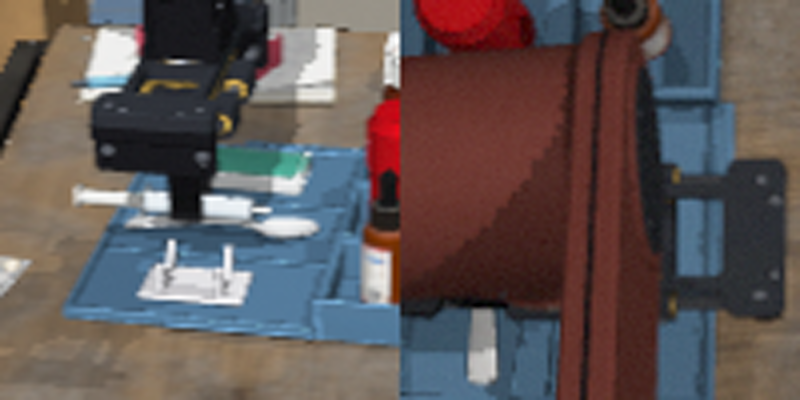

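The syringe is held level, its fingers above the rest between the fork arms at crop (172,240) and (229,245). I'll lower it into the V.

Scaled: 45 mm / 500 = 0.09, 44 mm / 500 = 0.088.

send_rows --pt "0 0 0 0.002 0 0.03 0" --pt "0 0 0 0.002 0 0.054 0" --pt "0 0 0 0.002 0 0.07 0" --pt "0 0 0 0.002 0 0.082 0" --pt "0 0 0 0.002 0 0.088 0" --pt "0 0 0 0.002 0 0.09 0" --pt "0 0 0 0.002 0 0.09 0" --pt "0 0 0 0.002 0 0.09 0"

```text
time_s: 32.85
ee_pos: [0.4764, 0.063, 0.0348]
eef_rot: [[0.994, -0.11, 0.0], [-0.11, -0.994, 0.0], [0.0, -0.0, -1.0]]
contact_force: [-1.8, 3.0, 0.5]
gripper_width: 0.0138
grip_force: 30.0
```

```bash
python3 - <<'E'
from h import *
go((.4752,.063,.0335))
snap('side','s6.png')
s=cv2.imread('pics/s6.png')[170:240,235:345]
cv2.imwrite('pics/s6c.png',cv2.resize(s,None,fx=6,fy=6,interpolation=cv2.INTER_CUBIC))
E
```

```text
t 32.85 p [0.4764 0.063  0.0348] w 0.0138 g 30.0 F [-1.8  3.   0.5]
turn [-0. -0. -0.]
(0.4752, 0.063, 0.0335) [-1.2  0.2  1.3] rows 1
```

View pics/s6c.png

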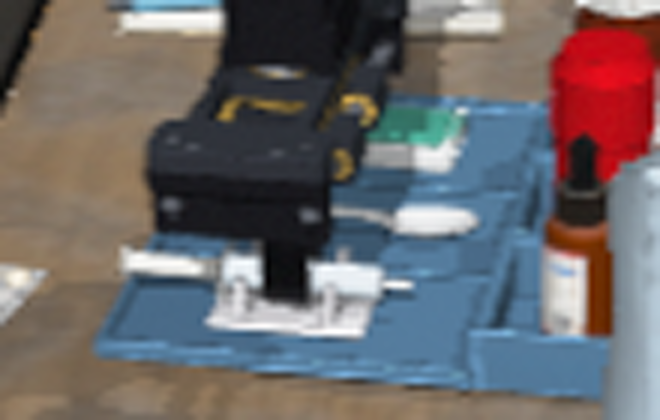

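It sits between both forks. A small sideways force (+3 N in y) says to ease 2 mm left before opening.

send_rows --pt "0 0 0 -0.002 -0.004 0 0" --pt "0 0 0 -0.002 -0.004 0.002 0" --pt "0 0 0 -0.002 -0.004 0.002 0" --pt "0 0 0 -0.002 -0.004 0.002 0"

```text
time_s: 33.23
ee_pos: [0.4762, 0.0641, 0.0342]
eef_rot: [[0.994, -0.11, 0.001], [-0.11, -0.994, -0.001], [0.001, 0.001, -1.0]]
contact_force: [-0.6, -3.1, 4.6]
gripper_width: 0.0135
grip_force: 30.0
```

Scaled: -200 mm / 500 = -0.4, -180 mm / 500 = -0.36.

send_rows --pt "0 0 0 0 0 0 0.25" --pt "0 0 0 0 0 0 0.5" --pt "0 0 0 0 0 0 0.5" --pt "0 0 0 0 0 0 0.5" --pt "0 0 0 0 0 0 0.5" --pt "0 0 0 0 0 0 0.5" --pt "0 0 0 0 0 0 0.5" --pt "0 0 0 0 0 -0.02 0.5" --pt "0 0 0 0 0 -0.06 0.5" --pt "0 0 0 0 0 -0.12 0.5" --pt "0 0 0 0 0 -0.2 0.5" --pt "0 0 0 0 0 -0.28 0.5" --pt "0 0 0 0 0 -0.36 0.5" --pt "0 0 0 0 0 -0.4 0.5" --pt "0 0 0 0 0 -0.4 0.5"

```text
time_s: 34.48
ee_pos: [0.4789, 0.0648, 0.241]
eef_rot: [[0.994, -0.11, 0.012], [-0.11, -0.994, -0.0], [0.012, -0.001, -1.0]]
contact_force: [0.6, -1.0, 0.6]
gripper_width: 0.0431
grip_force: 0.0
```

Scaled: 300 mm / 500 = 0.6, 280 mm / 500 = 0.56.

send_rows --pt "0 0 0 0 0.08 0 0.5" --pt "0 0 0 0 0.16 0 0.5" --pt "0 0 0 0 0.24 0 0.5" --pt "0 0 0 0 0.32 0 0.5" --pt "0 0 0 0 0.4 0 0.5" --pt "0 0 0 0 0.48 0 0.5" --pt "0 0 0 0 0.56 0 0.5" --pt "0 0 0 0 0.6 0 0.5" --pt "0 0 0 0 0.6 0 0.5"

```text
time_s: 35.23
ee_pos: [0.4413, -0.2371, 0.2331]
eef_rot: [[0.993, -0.115, -0.001], [-0.115, -0.993, -0.001], [-0.001, 0.001, -1.0]]
contact_force: [-1.0, -0.6, 0.0]
gripper_width: 0.0437
grip_force: 0.0
```

```bash
python3 - <<'E'
from h import *
go((.4752,.063,.0335))
snap('side','s7.png'); snap('top','t7.png')
for n in('top','side'):
  for q in ['syringe_barrel','syringe_rest','brown_bottle','red_shaker','dropper_bottle','tablet_cutter','teaspoon']:
    for r in ctrl.landmark_of(n,q)[:1]: print(n,q,np.round(r['at'],4),round(r['confidence'],2))
s=cv2.imread('pics/s7.png')[165:245,230:350]; t=cv2.imread('pics/t7.png')[215:345,145:295]
cv2.imwrite('pics/st7.png',np.hstack([cv2.resize(s,(400,267),interpolation=2),cv2.resize(t,(308,267),interpolation=2)]))
E
```

```text
t 35.23 p [ 0.4413 -0.2371  0.2331] w 0.0437 g 0.0 F [-1.  -0.6  0. ]
turn [ 0.001  0.001 -0.005]
(0.4752, 0.063, 0.0335) [  -0.6 -302.2  199.3] rows 9
top syringe_barrel [0.475  0.0632 0.0236] 0.84
top syringe_rest [0.4808 0.062  0.0044] 0.85
top brown_bottle [0.6231 0.2162 0.0091] 0.75
top red_shaker [0.6132 0.1299 0.0022] 0.96
top dropper_bottle [0.6032 0.0464 0.0049] 0.74
top tablet_cutter [0.5    0.2281 0.0088] 0.71
top teaspoon [4.878e-01 1.468e-01 4.000e-04] 0.65
side syringe_barrel [0.4763 0.0653 0.022 ] 0.68
side syringe_rest [0.4744 0.0654 0.0063] 0.61
side brown_bottle [0.6232 0.2125 0.0062] 0.74
side dropper_bottle [0.6047 0.046  0.0063] 0.83
side tablet_cutter [0.4948 0.2306 0.006 ] 0.54
side teaspoon [0.4835 0.1472 0.005 ] 0.68
```

View pics/st7.png

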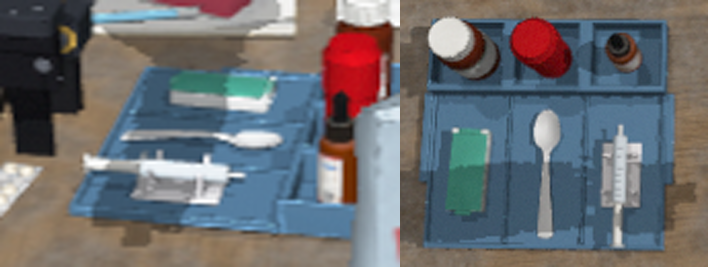

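All three medicines stand in their wells. The syringe lies in both forks, with its flange 32 mm from the rest's middle as it should be, and the cutter and spoon have not moved. I'll hand it in.

```bash
python3 -c "
from plant import ctrl
print(ctrl.sign_off())"
```

```text
the job is handed in; nothing more can be done
None
```

The job is handed in after about 35 s on the robot's clock; by the final camera check the syringe lies in its rest and the bottle, shaker and dropper stand upright behind the cutter, spoon and syringe, but the hand-in returned no verdict.

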